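Load the washer basket, free the stuck slide carrier

TASK

Load the dirty ware flat on the floor of the wire washer basket: first the slide carrier (on its base), then the blue beaker (standing upright), and the forceps last. The carrier is stuck in its drying dock: push it from behind, through the finger well, until its end stands well out of the mouth (20 mm or more), then grip that end and pull it free, firmly but squeezing with no more than about 30 N, for its slides are glass. Let go of everything, and leave the basket, the red-capped bottle, the gas burner and the tube rack where they stand.

Things in the scene. Friction and masses are not known exactly. Their poses are not given: they have to be found in the camera images.
- dock: Drying dock fixed to the bench: white cheeks on a grey base, 140 long (its x) x 75 wide (y). Origin: centre of underside; z up. A channel 47 wide, floor 6 above the bench, runs along x at y = 0: open at the -x end (mouth, x = -70), closed at the +x end (inner face x = +62). The cheeks are 36 high, level with the carrier's top, so it cannot be pinched in the channel.
- dock_bridge (a point): Middle of the top of the blue bridge that covers the mouth end of the channel, from x = -70 to -45 in the dock's frame; its underside is 37.5 and its top 43.5 above the bench. The rest of the channel is open above, so fingers that push the carrier from behind can follow it up to the bridge.
- dock_pad (a point): Face of a brass spring pad in the dock's +y cheek under the bridge, x = -66 to -48. It presses on the carrier's side and holds it by friction: moving the carrier along the channel takes about 6 to 14 N, until its rear end has left the pad. A weak grip slips.
- dock_mouth (a point): Centre of the channel's floor at the mouth: 70 from the dock's origin along its -x, 6 above the bench.
- dock_well (a point): Point on the channel's floor in the finger well, the free end of the channel behind the carrier: x = +41 in the dock's frame, y = 0, 6 above the bench. The well is 47 wide and 44 to 50 long at the start, open above.
- carrier: Slide carrier: steel frame with glass slides, a block 80 long (its x) x 44 wide (y) x 30 high, about 0.16 kg. Origin: centre of its underside; z up. At the start it sits in the dock's channel with its axes parallel to the dock's, its -x end 2 to 8 inside the mouth. Grip it across its 44 width: under about 10 N a finger it may slip while it is pulled from the dock; over 35 N a finger the glass breaks.
- carrier_front (a point): Middle of the carrier's -x end face (towards the mouth), 40 from its origin, 15 above its underside.
- carrier_rear (a point): Middle of the carrier's +x end face (towards the finger well), 40 from its origin, 15 above its underside: the face to push.
- beaker: Blue enamelled beaker, open cup 50 across at the rim, slightly tapered, 60 high, wall 3, 0.1 kg, standing upright on the bench. Origin: centre of its underside; z up.
- forceps: Steel forceps lying flat, 150 long (its x) x 14 wide (y) x 10 high, 45 g; the middle (x = -47 to +33) is 14 wide, the points (+x end) 7 wide. Origin: underside, at mid length, close to the centre of mass.
- forceps_tip (a point): Near the points of the forceps: x = +72, 5 above its underside.
- forceps_tail (a point): Near the tail of the forceps: x = -72, 5 above its underside.
- basket: Loose wire washer basket, 0.95 kg, open above: inside 250 (its x) x 170 (y), walls 4 thick, rim 55 above the bench, floor 3 thick. Origin: centre of its underside; z up.
- basket_in (a point): Centre of the basket's inner floor, 3 above the bench, axes as the basket's.
- reagent: Bystander: white bottle with a red cap, 60 across, 150 high. Origin: centre of its underside.
- burner: Bystander: blue gas burner, 86 across, 151 high. Origin: centre of its underside.
- rack: Bystander: white tube rack with glass tubes, 56 (x) x 170 (y) x 74 high with the tubes. Origin: centre of its underside.
Mind the look-alikes: they are no part of the job. There is more than one size of the beaker; the one meant has the size given above.

How it is judged:
On the way, in this order (a step that is already met when the one before it is completed fails the run):
1. the carrier is pushed until its end stands at least 20 mm out of the dock's mouth (x of carrier_front in the frame of dock below -0.09 m), for 0.1 s.
2. the carrier lies flat on the basket's floor, let go (x of carrier_front in the frame of basket_in between -0.125 and 0.125 m and y of carrier_front in the frame of basket_in between -0.085 and 0.085 m and z of carrier_front in the frame of basket_in between -0.006 and 0.022 m and x of carrier_rear in the frame of basket_in between -0.125 and 0.125 m and y of carrier_rear in the frame of basket_in between -0.085 and 0.085 m and z of carrier_rear in the frame of basket_in between -0.006 and 0.022 m and angle between carrier's own z axis and vertical below 0.15 rad and contact force between the fingers and carrier below 0.1 N), for 0.2 s.
3. the beaker stands upright on the basket's floor, let go (x of beaker in the frame of basket_in between -0.125 and 0.125 m and y of beaker in the frame of basket_in between -0.085 and 0.085 m and z of beaker in the frame of basket_in between -0.006 and 0.006 m and angle between beaker's own z axis and vertical below 0.15 rad and contact force between the fingers and beaker below 0.1 N), for 0.2 s.
4. the forceps lie flat on the basket's floor, let go (x of forceps_tip in the frame of basket_in between -0.125 and 0.125 m and y of forceps_tip in the frame of basket_in between -0.085 and 0.085 m and z of forceps_tip in the frame of basket_in between -0.006 and 0.016 m and x of forceps_tail in the frame of basket_in between -0.125 and 0.125 m and y of forceps_tail in the frame of basket_in between -0.085 and 0.085 m and z of forceps_tail in the frame of basket_in between -0.006 and 0.016 m and contact force between the fingers and forceps below 0.1 N), for 0.2 s.
At the end, for the whole second after the job is handed in: Carrier, beaker and forceps released and at rest inside the basket: carrier flat on its base and beaker upright within 0.15 rad, carrier and beaker within 6 mm of the floor, forceps ends within 16 mm of it; basket within 30 mm of where it stood (all of step 2 and all of step 3 and all of step 4 and linear speed of each of carrier, beaker, forceps below 0.02 m/s and distance of basket from where it was at the start of the episode below 0.03 m); the robot touches nothing.
It fails at once if the bottle is moved more than 20 mm or tipped (distance of reagent from where it was at the start of the episode above 0.02 m or angle between reagent's own z axis and vertical above 0.2 rad).
It fails at once if the burner is moved more than 20 mm or tipped (distance of burner from where it was at the start of the episode above 0.02 m or angle between burner's own z axis and vertical above 0.2 rad).
It fails at once if the tube rack is moved more than 20 mm or tipped (distance of rack from where it was at the start of the episode above 0.02 m or angle between rack's own z axis and vertical above 0.2 rad).
It fails at once if the carrier with its glass slides is squeezed with over 35 N a finger, or pushed with over 70 N (contact force between the fingers and carrier above 70 N).
It fails at once if the basket is moved more than 30 mm or tipped (distance of basket from where it was at the start of the episode above 0.03 m or angle between basket's own z axis and vertical above 0.15 rad).
It also fails if it takes over 72 s, if anything falls off the work surface, if the arm or the gripper's body presses on something with over 40 N, if the wrist force passes 120 N, or if a joint passes its speed limit or range.

ROBOT

A 7-joint arm with a two-finger parallel gripper is mounted at the origin on the work surface. World frame = base frame: x ahead of the robot, y to its left, z up, the work surface at z = 0. Lengths are in m, angles in rad, forces in N, time in s.
With the tool pointing down it reaches from about 0.35 to 0.775 m from the base axis. Payload 3.1 kg.
Tool frame: the origin (TCP) lies on the centre line of the jaws, within the pads' length; the fingertips stand 11 mm ahead of it and the grasp point (between the pads) lies 8 mm behind it; z points along the fingers, y is the line along which they close (so a half turn about z gives the same grasp; the last joint's range is limited). The gripper opens to 85 mm and grips with 20 to 120 N. Pads are 22 mm wide; open, the fingers measure 114 mm over their backs; the gripper's body (76 mm by 85 mm) begins 54 mm behind the grasp point. The pads swing forward as they close: fully open they stand 13 mm farther back than shut.
Start: joints at [-1.226, 0.311, 0.014, 1.512, -0.004, 1.319, -0.027], TCP at [0.207, 0.509, 0.218] pointing down, gripper open.
Joint ranges: [-2.7, 2.7], [-0.3, 1.91], [-1.27, 1.3], [0.12, 2.57], [-1.44, 4.58], [0.2, 2.03], [-3.05, 3.05]. Speed limits (rad/s): [2.79, 2.79, 3.14, 3.14, 3.14, 3.14, 3.14].

INTERFACE

Orientations are given as [roll, pitch, yaw] about the fixed x, y, z axes, in that order (R = Rz(yaw) Ry(pitch) Rx(roll)).
In Python, from plant import sensors, vision, ticket gives the robot as it stands.
- The arm moves only by the shell command python3 -m handwheel 'ROWS' [FORCE]. ROWS is JSON, a list of rows, each a list of 7 numbers: the shift along the world's x, y, z in m, then the turn, a rotation vector about the world's x, y, z in degrees, then the opening, from 0 (shut) to 1 (fully open). A call has 1 to 12 rows; each row is the pose to reach, as a shift and turn from the pose commanded when the call began; what a row does not reach only later rows make up. A row lasts 1/12 s, in which the tool goes at most 41.7 mm and 7.16 degrees, less where a joint would pass 70% of its speed; a pose out of reach is approached as far as the arm can. A call with a gripper value outside its range is refused whole. The fingers move at their own pace and stop on an object; FORCE is the grip in N (left out, the last holds). Time passes only in rows, so rows that repeat a pose let the fingers close. It gives the time, the measured TCP pose, the force, the opening and the grip force at its end, in the units of the state.
- sensors.observe(): the state, without advancing time (a new reading comes with each control period).
- vision.get_image(name): name is "scene" or "top" or "wrist"; returns a dict with "frame" (400x640x3 uint8, red, green, blue), "range_z" (400x640 float32, m along the optical axis (not along the pixel's ray), 0 where there is no reading), "camera_matrix" (3x3 intrinsics, pixels), "dist_coeffs" ([k1, k2, p1, p2, k3] as OpenCV has them; the pictures are not rectified), "T" (4x4, takes a point from camera to world coordinates). Camera axes: x right, y up, looking along -z (the intrinsics and any distortion apply to the point x, -y, -z); pixel columns grow to the right and rows downward; lengths in m; the calibration is good to about 2 mm. A picture is of the moment at which its call begins.
- ticket.hand_in(): hands the job in; it is judged then, once.
Trained networks look in a picture, given as the dict that the camera call returned (one of the last four; its "shot" number tells which), for a name from the list of things; names that differ only in an ending like _2 or _b are one class to them, and where a whole thing is asked for, a point or a joint stands for the part that bears it (a point fixed in the world has none). Each returns a list of dicts, best first, with "p" (0 to 1); they miss things now and then, are a little off and sometimes report something else, mostly with a low value. They report only what shows in the picture. A call takes as long as a camera call. They do not tell look-alikes from the thing itself.
- vision.silhouettes(picture, name): "mask" (400x640 bool, what is visible of it) and "extent" ([left, top, width, height] in pixels, round what is visible of it).
- vision.landmark_of(picture, name): "uv" ([column, row] in pixels: a listed point, or the origin of a listed thing).
The state is a dict: "time": time; "joints": joint angles; "joint_vel": joint speeds; "joint_torque": joint torques, N m; "position": TCP position; "orientation": TCP orientation; "contact_force": force on the tool from outside, world axes, zero at the start; "wrist_torque": the same for the moment, N m; "width": opening from 0.0 (shut) to 1.0 (fully open); "grip_force": force on a finger pad.
Only numpy, scipy, OpenCV 4.12 (cv2) and the standard library are available. Lean on these libraries where they do the work, as an engineer would, in place of code of your own. Each camera call takes 0.05 s, during which the arm holds its last target. There are 200 camera calls.

## Working session

There is one attempt and no reset: what is moved stays moved. The work goes in short steps, Python scripts to look and compute and a shell command to move; the robot and the scene stay as the last step left them, time stands still between calls to the robot, and variables do not carry over. Pictures are saved under pics/ and viewed, at most 10 in all, crops included, and the job is handed in when it is done.

```bash
mkdir -p pics; ls
cat > h.py <<'E'
import numpy as np, cv2
from plant import sensors, vision, ticket
def shot(n, save=None):
    p=vision.get_image(n)
    if save: cv2.imwrite('pics/'+save+'.png', p['frame'][:,:,::-1])
    return p
def cloud(p):
    K=np.array(p['camera_matrix'],float);D=np.array(p['dist_coeffs'],float);T=np.array(p['T'])
    z=p['range_z'];h,w=z.shape
    uv=np.stack(np.meshgrid(np.arange(w),np.arange(h)),-1).reshape(-1,1,2).astype(np.float32)
    n=cv2.undistortPoints(uv,K,D).reshape(h,w,2)
    P=np.stack([n[...,0]*z,-n[...,1]*z,-z],-1)
    W=P@T[:3,:3].T+T[:3,3]; W[z==0]=np.nan
    return W
def ray(p,uv):
    K=np.array(p['camera_matrix'],float);D=np.array(p['dist_coeffs'],float);T=np.array(p['T'])
    n=cv2.undistortPoints(np.array(uv,np.float32).reshape(1,1,2),K,D).reshape(2)
    d=T[:3,:3]@np.array([n[0],-n[1],-1.]);return T[:3,3],d/np.linalg.norm(d)
def atz(p,uv,z):
    o,d=ray(p,uv);return o+d*(z-o[2])/d[2]
def tri(r):
    A=0;b=0
    for o,d in r:
        M=np.eye(3)-np.outer(d,d);A=A+M;b=b+M@o
    return np.linalg.solve(A,b)
E
python3 - <<'E'
from h import *
ps={n:shot(n,n+'0') for n in('scene','top')}
print(sensors.observe())
for n,p in ps.items():
    W=cloud(p)
    print(n,np.round(p['T'],3).tolist())
    for name in ['dock','carrier','beaker','forceps','basket','reagent','burner','rack']:
        for s in vision.silhouettes(p,name)[:4]:
            if s['p']<.15: continue
            w=W[s['mask']];w=w[~np.isnan(w[:,0])]
            if len(w)==0: continue
            print(name,round(s['p'],2),s['extent'],np.round(np.percentile(w,2,0),3),np.round(np.percentile(w,98,0),3))
    for name in ['dock_bridge','dock_mouth','dock_well','carrier_front','carrier_rear','forceps_tip','forceps_tail','basket_in','beaker']:
        for s in vision.landmark_of(p,name)[:3]:
            if s['p']<.15: continue
            u,v=np.round(s['uv']).astype(int); print(name,round(s['p'],2),(u,v),np.round(W[min(max(v,0),399),min(max(u,0),639)],3))
E
```

```text
pics
{'time': 0.1, 'joints': array([-1.22571651,  0.31164764,  0.01399522,  1.51290482, -0.00438654,
        1.31918738, -0.02720168]), 'joint_vel': array([ 0.00027552, -0.00221819, -0.00048093, -0.00433878,  0.00056439,
       -0.00044224,  0.00113613]), 'joint_torque': array([ 1.06992124e-03, -3.80856550e+01,  1.46754719e-01, -2.31245846e+01,
        1.22518968e-02,  8.05277989e-03, -1.91694903e-05]), 'position': array([0.20720211, 0.5087437 , 0.21742539]), 'orientation': array([-3.13947845e+00,  1.02634679e-04,  2.75488899e+00]), 'contact_force': array([ 0.37511016, -0.40148192, -0.42742661]), 'wrist_torque': array([-0.04275207,  0.0204306 , -0.00815737]), 'grip_force': 0.0, 'width': 1.001096697121695}
scene [[-0.457, -0.666, 0.589, 1.292], [0.889, -0.334, 0.313, 0.355], [-0.012, 0.667, 0.745, 0.97], [0.0, 0.0, 0.0, 1.0]]
dock 0.75 [218.7, 175.5, 57.2, 35.6] [ 0.531 -0.324  0.   ] [ 0.623 -0.183  0.046]
carrier 0.75 [241.4, 181.1, 34.3, 24.7] [ 0.547 -0.269  0.011] [ 0.595 -0.187  0.038]
carrier 0.58 [347.8, 180.0, 8.2, 7.2] [ 0.388 -0.025  0.005] [ 0.416 -0.011  0.015]
beaker 0.8
[... 3236 characters left out ...]
294  0.006]
carrier_front 0.76 (np.int64(408), np.int64(212)) [ 0.56  -0.199  0.042]
carrier_rear 0.75 (np.int64(447), np.int64(208)) [ 0.569 -0.284  0.006]
carrier_rear 0.54 (np.int64(165), np.int64(216)) [0.556 0.274 0.002]
carrier_rear 0.49 (np.int64(461), np.int64(140)) [ 0.696 -0.301  0.054]
forceps_tip 0.67 (np.int64(286), np.int64(240)) [0.508 0.034 0.008]
forceps_tail 0.81 (np.int64(318), np.int64(305)) [ 0.383 -0.028  0.009]
basket_in 0.61 (np.int64(166), np.int64(219)) [0.55  0.271 0.004]
beaker 0.93 (np.int64(309), np.int64(181)) [ 0.624 -0.011  0.006]
beaker 0.61 (np.int64(371), np.int64(266)) [ 0.457 -0.132  0.005]
beaker 0.59 (np.int64(330), np.int64(93)) [ 0.779 -0.052  0.078]
```

View pics/top0.png

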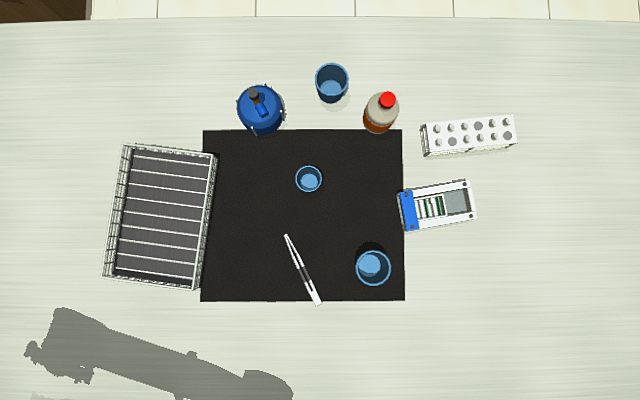

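View pics/scene0.png

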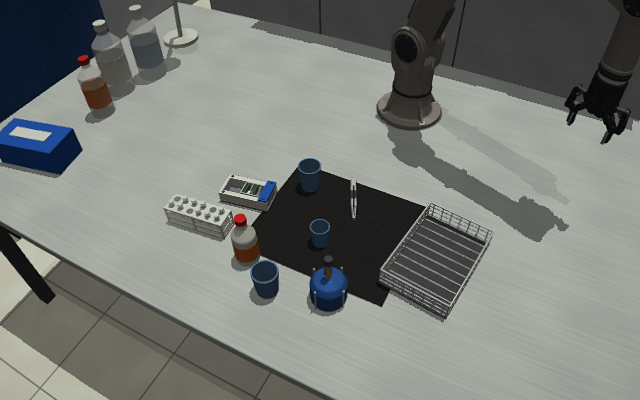

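Top picture: beaker candidates are (309,179), the small one about 50 mm across and 60 high, and (332,82) and (373,267), both about 60 across and 80 high. I choose the one at (309,179). The dock is at (438,205) with its blue bridge and mouth facing left, the forceps at (302,270) with points up-left, and the basket at (160,215). Next I fit the geometry.

Run:
```python
from h import *
def rect(P):
    c,(a,b),ang=cv2.minAreaRect(P[:,:2].astype(np.float32)*1000)
    return np.round([c[0]/1000,c[1]/1000,a/1000,b/1000,ang],4)
ps={n:shot(n) for n in('scene','top')}
for n,p in ps.items():
    W=cloud(p).reshape(-1,3); F=p['frame'].reshape(-1,3).astype(int)
    def sel(x0,x1,y0,y1,z0,z1): 
        return (W[:,0]>x0)&(W[:,0]<x1)&(W[:,1]>y0)&(W[:,1]<y1)&(W[:,2]>z0)&(W[:,2]<z1)
    d=sel(.5,.64,-.35,-.16,.028,.06);print(n,'dock hi',rect(W[d]))
    blue=d&(F[:,2]>F[:,0]+60);print('bridge',blue.sum(),rect(W[blue]),np.median(W[blue],0))
    b=sel(.39,.73,.15,.4,.045,.07);print('basket rim',b.sum(),rect(W[b]),np.median(W[b,2]))
    k=sel(.58,.67,-.06,.04,.05,.07);print('beaker rim',rect(W[k]),cv2.minEnclosingCircle(W[k][:,:2].astype(np.float32)*1000),np.percentile(W[k,2],90))
    f=sel(.36,.54,-.06,.06,.005,.03);print('forceps',f.sum(),rect(W[f]),np.median(W[f,2]))
    for o in W[f][::12]: print(np.round(o,3),end=' ')
    t=sel(.36,.54,-.06,.06,-.02,.03);print('table z',np.median(W[t,2]))
for nm in ['dock','dock_bridge','dock_mouth','dock_well','carrier_rear','carrier_front','beaker','forceps','forceps_tip','forceps_tail','basket_in']:
    L={n:vision.landmark_of(p,nm) for n,p in ps.items()}
    best=None
    for a in L['scene'][:3]:
        for b in L['top'][:3]:
            r=[ray(ps['scene'],a['uv']),ray(ps['top'],b['uv'])];x=tri(r)
            g=max(np.linalg.norm(np.cross(d,x-o)) for o,d in r)
            if best is None or g<best[0]: best=(g,x,a['p'],b['p'])
    print(nm,best and (round(best[0],4),np.round(best[1],3),round(best[2],2),round(best[3],2)))
```

```text
scene dock hi [ 0.5759 -0.2551  0.081   0.1436  9.5716]
bridge 171 [ 0.5657 -0.1986  0.0741  0.0273 10.0555] [ 0.56634593 -0.19807459  0.04325208]
basket rim 634 [ 0.5574  0.2754  0.1798  0.2622 82.3102] 0.05427735933407879
beaker rim [ 6.25000e-01 -8.20000e-03  5.16000e-02  4.65000e-02  2.67311e+01] ((624.12841796875, -7.594137668609619), 26.38025665283203) 0.06091721616846313
forceps 174 [ 4.53900e-01 -3.50000e-03  1.12900e-01  1.68200e-01  8.83051e+01] 0.009248004918260277
[ 0.368 -0.05   0.006] [ 0.391 -0.021  0.01 ] [ 0.406 -0.023  0.011] [ 0.411 -0.021  0.009] [ 0.421 -0.016  0.012] [ 0.428 -0.013  0.008] [ 0.437 -0.009  0.006] [ 0.461 -0.031  0.006] [0.458 0.004 0.012] [0.468 0.005 0.01 ] [ 0.488 -0.021  0.005] [0.461 0.053 0.007] [0.491 0.028 0.008] [0.5   0.032 0.007] [0.521 0.036 0.01 ] table z 0.0008398292676149444
top dock hi [ 0.5733 -0.2582  0.0756  0.141   9.8451]
bridge 488 [ 0.5636 -0.202   0.0748  0.0271  9.1435] [ 0.56345246 -0.20048261  0.04419842]
basket rim 1097 [ 0.5556  0.2739  0.1796  0.2603 82.3572] 0.054814244199815176
beaker rim [ 6.22400e-01 -1.12000e-02 
[... 1201 characters left out ...]
.79, 0.9)
dock_mouth (np.float64(0.0002), array([ 0.562, -0.184,  0.013]), 0.87, 0.78)
dock_well (np.float64(0.0027), array([ 0.58 , -0.291,  0.017]), 0.97, 0.86)
carrier_rear (np.float64(0.0009), array([ 0.565, -0.275,  0.021]), 0.56, 0.87)
carrier_front (np.float64(0.0048), array([ 0.563, -0.191,  0.025]), 0.88, 0.73)
beaker (np.float64(0.0007), array([ 0.808, -0.055, -0.019]), 0.58, 0.57)
forceps (np.float64(0.0039), array([ 0.445, -0.001, -0.01 ]), 0.57, 0.62)
forceps_tip (np.float64(0.004), array([ 0.514,  0.036, -0.007]), 0.58, 0.66)
forceps_tail (np.float64(0.0028), array([ 0.389, -0.035,  0.017]), 0.54, 0.69)
basket_in (np.float64(0.0032), array([ 0.553,  0.276, -0.006]), 0.59, 0.92)
```

```bash
python3 -m handwheel '[[0.375,-0.806,0.03,0,0,-58,0.7],[0.375,-0.806,0.03,0,0,-58,0.7],[0.375,-0.806,0.03,0,0,-58,0.7],[0.375,-0.806,0.03,0,0,-58,0.7],[0.375,-0.806,0.03,0,0,-58,0.7],[0.375,-0.806,0.03,0,0,-58,0.7],[0.375,-0.806,0.03,0,0,-58,0.7],[0.375,-0.806,0.03,0,0,-58,0.7],[0.375,-0.806,0.03,0,0,-58,0.7],[0.375,-0.806,0.03,0,0,-58,0.7],[0.375,-0.806,0.03,0,0,-58,0.7],[0.375,-0.806,0.03,0,0,-58,0.7]]' 25
```

```text
time: 4.0
position: [0.4187, 0.0544, 0.2358]
orientation: [3.14, -0.001, 1.743]
contact_force: [1.1, 0.2, -0.7]
width: 0.7
grip_force: 0.0
```

```bash
python3 - <<'E'
from h import *
import pickle
p=shot('wrist','w1');pickle.dump(p,open('w1.pkl','wb'));print(np.round(p['T'],3).tolist(),sensors.observe()['position'],sensors.observe()['orientation'])
E
python3 -m handwheel '[[0.163,-0.352,0.014,0,0,0,0],[0.163,-0.352,0.014,0,0,0,0],[0.163,-0.352,0.014,0,0,0,0],[0.163,-0.352,0.014,0,0,0,0],[0.163,-0.352,0.014,0,0,0,0],[0.163,-0.352,0.014,0,0,0,0],[0.163,-0.352,0.014,0,0,0,0],[0.163,-0.352,0.014,0,0,0,0],[0.163,-0.352,0.014,0,0,0,0],[0.163,-0.352,0.014,0,0,0,0],[0.163,-0.352,0.014,0,0,0,0]]'
python3 - <<'E'
from h import *
import pickle
p=shot('wrist','w2');pickle.dump(p,open('w2.pkl','wb'));s=sensors.observe();print(s['position'],s['orientation'])
W=cloud(p).reshape(-1,3); F=p['frame'].reshape(-1,3).astype(int)
ok=(W[:,0]>.5)&(W[:,0]<.645)&(W[:,1]>-.35)&(W[:,1]<-.165)
def rect(P):
    c,(a,b),ang=cv2.minAreaRect(P[:,:2].astype(np.float32)*1000)
    return np.round([c[0]/1000,c[1]/1000,a/1000,b/1000,ang],4)
d=ok&(W[:,2]>.028);print('dock',d.sum(),rect(W[d]))
b=d&(F[:,2]>F[:,0]+60);print('bridge',b.sum(),rect(W[b]),np.median(W[b],0))
# profile along dock x
e=np.array([.168,-.986]);c=np.array([.575,-.2565])
q=(W[:,:2]-c)@e; r=(W[:,:2]-c)@np.array([.986,.168])
m=ok&(abs(r)<.012)
for x in np.arange(-.08,.075,.005):
    k=m&(abs(q-x)<.0025); print(round(x,3),k.sum(),np.round(np.median(W[k,2]),4) if k.any() else None)
for n in('dock_well','carrier_rear','dock_bridge'):
    for l in vision.landmark_of(p,n)[:1]: print(n,l['p'],l['uv'],atz(p,l['uv'],{'dock_well':.006,'carrier_rear':.021,'dock_bridge':.0435}[n]))
E
```

```text
[[0.985, -0.162, -0.055, 0.406], [0.171, 0.937, 0.306, 0.134], [0.002, -0.311, 0.951, 0.392], [0.0, 0.0, 0.0, 1.0]] [0.42250644 0.04389949 0.2366255 ] [3.13638652 0.00728408 1.72864906]
time: 4.97
position: [0.5804, -0.3009, 0.2477]
orientation: [-3.138, 0.003, 1.736]
contact_force: [-1.5, -0.2, -0.5]
width: -0.0
grip_force: 0.0
[ 0.58069638 -0.29765648  0.24816294] [-3.13947887e+00  3.19931158e-04  1.73919911e+00]
dock 46146 [ 0.5741 -0.2549  0.1244  0.1391  9.3458]
bridge 1252 [ 0.5657 -0.1976  0.0737  0.0232  9.3873] [ 0.56639097 -0.19747894  0.04407416]
-0.08 86 0.0014
-0.075 21 0.0012
-0.07 83 0.0441
-0.065 91 0.0441
-0.06 97 0.0441
-0.055 97 0.0441
-0.05 79 0.0441
-0.045 97 0.0342
-0.04 73 0.0115
-0.035 74 0.0325
-0.03 72 0.0117
-0.025 91 0.0122
-0.02 55 0.0121
-0.015 77 0.0117
-0.01 76 0.0342
-0.005 58 0.0117
0.0 103 0.0227
0.005 34 0.0116
0.01 100 0.0308
0.015 26 0.0064
0.02 65 0.0063
0.025 4044 0.3463
0.03 3038 0.3257
0.035 4004 0.3312
0.04 349 0.2984
0.045 235 0.2994
0.05 352 0.3088
0.055 125 0.2984
0.06 154 0.0226
0.065 66 0.0366
0.07 5 0.0358
dock_well 0.91 [321.0, 159.0] [ 0.58307742 -0.29502336  0.006     ]
carrier_rear 0.69 [318.7, 139.1] [ 0.57507186 -0.26643164  0.021     ]
dock_bridge 0.65 [320.7, 83.7] [ 0.56643901 -0.19977815  0.0435    ]
```

View pics/w2.png

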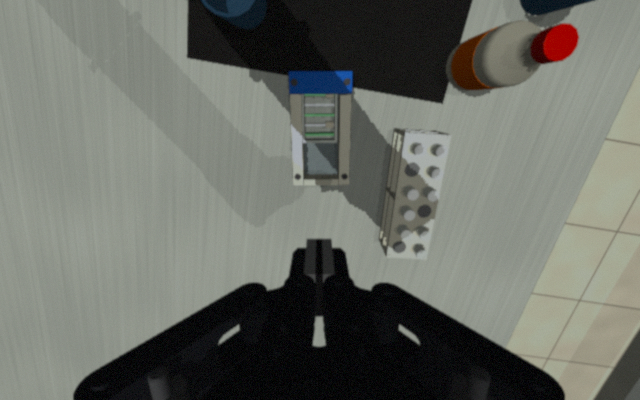

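The dock is confirmed: the well at pixel (321,159) maps to (0.582,-0.297), the rear face is at dock x≈+13, the bottle at (535,45) and the rack at (415,190) are clear. Descending with shut fingers.

```bash
python3 -m handwheel '[[0.001,0,-0.04,0,0,0,0],[0.001,0,-0.08,0,0,0,0],[0.001,0,-0.12,0,0,0,0],[0.001,0,-0.16,0,0,0,0],[0.001,0,-0.18,0,0,0,0],[0.001,0,-0.20,0,0,0,0],[0.001,0,-0.212,0,0,0,0],[0.001,0,-0.22,0,0,0,0],[0.001,0,-0.22,0,0,0,0]]'
```

```text
time: 5.92
position: [0.5819, -0.2936, 0.0282]
orientation: [-3.14, -0.002, 1.744]
contact_force: [-0.2, 0.3, -1.0]
width: 0.003
grip_force: 0.0
```

```bash
python3 -m handwheel '[[-0.001,0.006,0,0,0,0,0],[-0.002,0.011,0,0,0,0,0],[-0.003,0.016,0,0,0,0,0],[-0.0035,0.021,0,0,0,0,0],[-0.004,0.026,0,0,0,0,0],[-0.005,0.031,0,0,0,0,0],[-0.006,0.036,0,0,0,0,0],[-0.007,0.041,0,0,0,0,0],[-0.0075,0.046,0,0,0,0,0],[-0.0085,0.051,0,0,0,0,0],[-0.009,0.054,0,0,0,0,0],[-0.009,0.054,0,0,0,0,0]]'
python3 - <<'E'
from h import *
import pickle
p=shot('top','t1')
c=np.array([.5746,-.2562]);e=np.array([.167,-.986])
W=cloud(p).reshape(-1,3);q=(W[:,:2]-c)@e; r=(W[:,:2]-c)@np.array([.986,.167])
m=(abs(r)<.018)
for x in np.arange(-.125,-.02,.004):
    k=m&(abs(q-x)<.002); print(round(x,3),k.sum(),np.round(np.nanmedian(W[k,2]),4) if k.any() else None)
E
```

```text
time: 6.92
position: [0.5734, -0.2403, 0.0291]
orientation: [3.142, -0.001, 1.744]
contact_force: [0.8, 0.6, 0.1]
width: 0.0
grip_force: 0.0
-0.125 37 0.0015
-0.121 38 0.0016
-0.117 36 0.0017
-0.113 38 0.001
-0.109 39 0.0016
-0.105 37 0.0012
-0.101 43 0.0019
-0.097 74 0.423
-0.093 114 0.4343
-0.089 131 0.438
-0.085 144 0.4526
-0.081 162 0.4541
-0.077 175 0.4603
-0.073 190 0.4619
-0.069 247 0.4428
-0.065 300 0.4346
-0.061 215 0.4651
-0.057 174 0.4654
-0.053 257 0.4603
-0.049 441 0.2505
-0.045 241 0.3156
-0.041 123 0.4625
-0.037 140 0.4602
-0.033 174 0.2432
-0.029 90 0.4598
-0.025 144 0.4473
-0.021 167 0.4453
```

Run:
```python
from h import *
p=shot('scene','s1')
cv2.imwrite('pics/s1c.png',cv2.resize(p['frame'][120:280,160:380,::-1],None,fx=3,fy=3,interpolation=cv2.INTER_CUBIC))
for n in('carrier_front','dock_mouth','carrier_rear'):
    for l in vision.landmark_of(p,n)[:2]: print(n,l['p'],l['uv'],atz(p,l['uv'],.021 if n[0]=='c' else .006))
c=np.array([.5746,-.2562]);e=np.array([.167,-.986])
W=cloud(p).reshape(-1,3);q=(W[:,:2]-c)@e; r=(W[:,:2]-c)@np.array([.986,.167])
m=(abs(r)<.018)
for x in np.arange(-.125,-.06,.004):
    k=m&(abs(q-x)<.002)&(W[:,2]<.1); print(round(x,3),k.sum(),np.round(np.nanmedian(W[k,2]),4) if k.any() else None)
```

```text
carrier_front 0.66 [272.8, 194.3] [ 0.5528655  -0.18901654  0.021     ]
dock_mouth 0.84 [269.7, 199.7] [ 0.56243582 -0.19465383  0.006     ]
dock_mouth 0.48 [269.7, 196.5] [ 0.55215161 -0.20092912  0.006     ]
carrier_rear 0.62 [242.5, 188.4] [ 0.57101083 -0.27565789  0.021     ]
-0.125 13 0.0005
-0.121 18 -0.0001
-0.117 13 -0.0001
-0.113 16 0.0014
-0.109 15 0.001
-0.105 14 -0.0005
-0.101 13 0.0005
-0.097 15 0.0013
-0.093 14 -0.0
-0.089 15 0.0012
-0.085 13 0.0008
-0.081 15 0.0005
-0.077 12 0.0005
-0.073 20 0.0013
-0.069 57 0.0256
-0.065 30 0.0256
-0.061 18 0.0436
```

View pics/s1c.png

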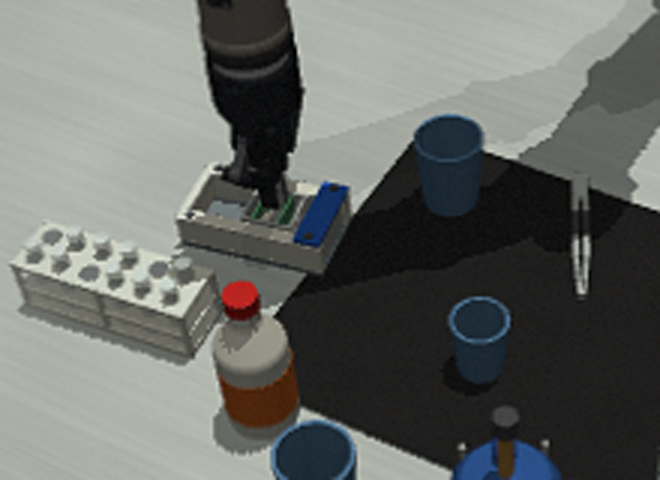

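Run:
```python
from h import *
import pickle
p=shot('scene')
W=cloud(p);F=p['frame'].astype(int)
for v in range(172,197,2):
    print(v,[(u,*np.round(W[v,u]*1000).astype(int),F[v,u].sum()) for u in range(240,262,3)])
s=sensors.observe();print(s['position'],s['orientation'],s['contact_force'],s['width'],s['joint_torque'])
# fingertip from wrist view w2
q=pickle.load(open('w2.pkl','rb'));V=cloud(q)
for v in range(236,300,6): print(v,[(u,*np.round(V[v,u]*1000).astype(int)) for u in (305,312,319,326,333)])
```

```text
172 [(240, np.int64(621), np.int64(-230), np.int64(146), np.int64(158)), (243, np.int64(600), np.int64(-239), np.int64(124), np.int64(29)), (246, np.int64(599), np.int64(-229), np.int64(127), np.int64(29)), (249, np.int64(585), np.int64(-231), np.int64(115), np.int64(49)), (252, np.int64(584), np.int64(-222), np.int64(117), np.int64(39)), (255, np.int64(558), np.int64(-233), np.int64(90), np.int64(208)), (258, np.int64(479), np.int64(-286), np.int64(0), np.int64(489)), (261, np.int64(476), np.int64(-278), np.int64(1), np.int64(481))]
174 [(240, np.int64(624), np.int64(-229), np.int64(142), np.int64(138)), (243, np.int64(590), np.int64(-248), np.int64(104), np.int64(52)), (246, np.int64(588), np.int64(-240), np.int64(106), np.int64(40)), (249, np.int64(586), np.int64(-232), np.int64(108), np.int64(43)), (252, np.int64(586), np.int64(-222), np.int64(112), np.int64(38)), (255, np.int64(567), np.int64(-228), np.int64(93), np.int64(156)), (258, np.int64(488), np.int64(-280), np.int64(3), np.int64(488)), (261, np.int64(483), np.int64(-273), np.int64(1), np.int64(485))]
176 [(240, np.int64(
[... 8537 characters left out ...]
 np.int64(582), np.int64(-287), np.int64(308)), (333, np.int64(585), np.int64(-287), np.int64(308))]
290 [(305, np.int64(574), np.int64(-290), np.int64(311)), (312, np.int64(577), np.int64(-288), np.int64(312)), (319, np.int64(581), np.int64(-297), np.int64(299)), (326, np.int64(582), np.int64(-288), np.int64(312)), (333, np.int64(585), np.int64(-288), np.int64(311))]
296 [(305, np.int64(574), np.int64(-289), np.int64(315)), (312, np.int64(577), np.int64(-290), np.int64(313)), (319, np.int64(582), np.int64(-301), np.int64(299)), (326, np.int64(582), np.int64(-288), np.int64(315)), (333, np.int64(585), np.int64(-287), np.int64(315))]<stdin>:6: RuntimeWarning: invalid value encountered in cast
```

The crop shows the fingers at (270,200) standing above the slides and the carrier unmoved. Depth puts the shut fingertips about 20 mm above the reported TCP height, not 11 below it. I go back over the well and measure the tip height properly.

```bash
python3 -m handwheel '[[0,0,0.01,0,0,0,0],[0.004,-0.02,0.02,0,0,0,0],[0.009,-0.053,0.02,0,0,0,0],[0.009,-0.053,0.02,0,0,0,0],[0.009,-0.053,0.02,0,0,0,0]]'
python3 - <<'E'
from h import *
import pickle
s=sensors.observe();print(s['position'],s['orientation'])
for n in('wrist','scene'):
    p=shot(n,'tip_'+n);pickle.dump(p,open('tip_%s.pkl'%n,'wb'));W=cloud(p);F=p['frame'].astype(int)
    t=s['position'];m=(np.hypot(W[...,0]-t[0],W[...,1]-t[1])<.03)&(F.sum(2)<230)&(W[...,2]>.04)
    print(n,m.sum(),np.percentile(W[m],[0,1,5,20],axis=0).round(4)[:,2])
    k=m&(W[...,2]<np.percentile(W[m][:,2],3)+.004);print(W[k].mean(0),W[k].min(0),W[k].max(0))
    if n=='scene':
        u,v=np.where(m)[1],np.where(m)[0];print(u.min(),u.max(),v.min(),v.max())
cv2.imwrite('pics/tipc.png',cv2.resize(pickle.load(open('tip_scene.pkl','rb'))['frame'][140:220,200:300,::-1],None,fx=7,fy=7,interpolation=cv2.INTER_CUBIC))
E
```

```text
time: 7.63
position: [0.5813, -0.2989, 0.0505]
orientation: [3.142, 0.004, 1.738]
contact_force: [-0.1, 0.2, 0.1]
width: 0.001
grip_force: 0.0
[ 0.58129925 -0.29890457  0.05054852] [3.14157166 0.00357193 1.73770655]
wrist 21231 [0.0662 0.0738 0.0897 0.1161]
[ 0.58056648 -0.28924346  0.07814679] [ 0.56749524 -0.29425375  0.06617448] [ 0.59432424 -0.28569697  0.08631038]
scene 371 [0.0624 0.0666 0.0758 0.1017]
[ 0.58842101 -0.29009578  0.07314483] [ 0.57793172 -0.30094348  0.06239293] [ 0.59752505 -0.28439625  0.07822444]
193 237 29 179
```

View pics/tipc.png

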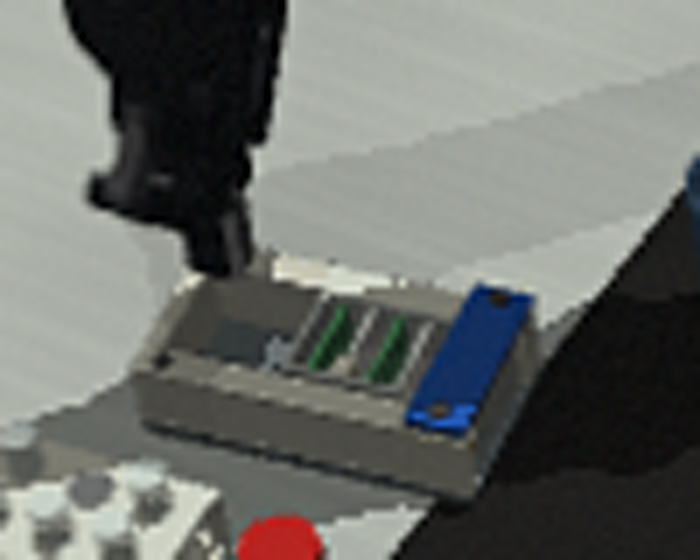

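The crop shows the carrier untouched and the finger over the well at (220,270). Two views put the tips at z≈0.065 with the TCP reading 0.0505, so the shut tips are at about TCP+0.014. I lower accordingly, watching the force.

```bash
python3 -m handwheel '[[0.001,0.003,-0.012,0,0,0,0],[0.001,0.003,-0.024,0,0,0,0],[0.001,0.003,-0.034,0,0,0,0],[0.001,0.003,-0.040,0,0,0,0],[0.001,0.003,-0.044,0,0,0,0],[0.001,0.003,-0.048,0,0,0,0],[0.001,0.003,-0.048,0,0,0,0]]'
python3 -m handwheel '[[0,0,-0.002,0,0,0,0],[0,0,-0.004,0,0,0,0],[0,0,-0.004,0,0,0,0]]'
```

```text
time: 8.32
position: [0.5826, -0.2914, 0.0002]
orientation: [-3.14, -0.001, 1.742]
contact_force: [0.0, 1.0, 0.6]
width: -0.002
grip_force: 0.0
time: 8.57
position: [0.5833, -0.2918, -0.0027]
orientation: [3.141, 0.0, 1.742]
contact_force: [0.3, -0.3, -0.2]
width: 0.0
grip_force: 0.0
```

```bash
python3 -m handwheel '[[-0.001,0.005,0,0,0,0,0],[-0.002,0.010,0,0,0,0,0],[-0.0025,0.014,0,0,0,0,0],[-0.003,0.018,0,0,0,0,0],[-0.004,0.022,0,0,0,0,0],[-0.0045,0.026,0,0,0,0,0]]'
```

```text
time: 9.07
position: [0.5805, -0.2763, 0.0003]
orientation: [3.137, 0.019, 1.739]
contact_force: [2.2, -12.9, -1.3]
width: -0.004
grip_force: 6.8
```

```bash
python3 -m handwheel '[[-0.001,0.004,0,0,0,0,0],[-0.0015,0.008,0,0,0,0,0],[-0.002,0.012,0,0,0,0,0],[-0.003,0.016,0,0,0,0,0],[-0.0035,0.020,0,0,0,0,0],[-0.004,0.024,0,0,0,0,0],[-0.005,0.028,0,0,0,0,0],[-0.005,0.030,0,0,0,0,0],[-0.005,0.030,0,0,0,0,0]]'
python3 - <<'E'
from h import *
p=shot('scene','s2')
c=np.array([.5746,-.2562]);e=np.array([.167,-.986])
W=cloud(p).reshape(-1,3);q=(W[:,:2]-c)@e; r=(W[:,:2]-c)@np.array([.986,.167])
m=(abs(r)<.018)
for x in np.arange(-.125,-.06,.004):
    k=m&(abs(q-x)<.002)&(W[:,2]<.1); print(round(x,3),k.sum(),np.round(np.nanmax(W[k,2]),4) if k.any() else None)
cv2.imwrite('pics/s2c.png',cv2.resize(p['frame'][140:240,200:330,::-1],None,fx=6,fy=6,interpolation=cv2.INTER_CUBIC))
E
```

```text
time: 9.82
position: [0.575, -0.2452, -0.0001]
orientation: [3.138, 0.016, 1.739]
contact_force: [2.0, -10.8, -0.3]
width: 0.001
grip_force: 5.7
-0.125 16 0.0047
-0.121 12 0.0036
-0.117 14 0.0033
-0.113 14 0.0033
-0.109 17 0.0053
-0.105 30 0.0355
-0.101 47 0.0372
-0.097 2 0.0311
-0.093 23 0.036
-0.089 4 0.0286
-0.085 8 0.0344
-0.081 30 0.0367
-0.077 5 0.0329
-0.073 10 0.0488
-0.069 42 0.0467
-0.065 12 0.0469
-0.061 18 0.0479
```

```bash
python3 -m handwheel '[[0.002,-0.008,0,0,0,0,0],[0.002,-0.010,0.04,0,0,0,0],[0.002,-0.010,0.08,0,0,0,0],[0.002,-0.005,0.11,0,0,0,0.75],[-0.006,0.03,0.11,0,0,0,0.75],[-0.014,0.07,0.11,0,0,0,0.75],[-0.015,0.079,0.11,0,0,0,0.75],[-0.015,0.079,0.11,0,0,0,0.75]]'
python3 - <<'E'
from h import *
import pickle
s=sensors.observe();print(s['position'],s['orientation'],s['width'])
for n in('wrist','scene'):
    p=shot(n,'g_'+n);pickle.dump(p,open('g_%s.pkl'%n,'wb'));W=cloud(p);F=p['frame'].astype(int)
    t=s['position'];d=np.array([.986,.167])
    r=(W[...,:2]-t[:2])@d; q=(W[...,:2]-t[:2])@np.array([.167,-.986])
    m=(abs(q)<.02)&(abs(r)<.07)&(F.sum(2)<230)&(W[...,2]>.07)
    k=m&(W[...,2]<np.percentile(W[m][:,2],3)+.008)
    for sg in(-1,1):
        kk=k&(r*sg>0)
        if kk.any(): print(n,sg,kk.sum(),'z',np.percentile(W[kk][:,2],[0,2,10,50]).round(4),'r',np.percentile(r[kk],[1,99]).round(4),'q',np.percentile(q[kk],[1,99]).round(4))
E
```

```text
time: 10.53
position: [0.5591, -0.1489, 0.1067]
orientation: [3.141, -0.007, 1.752]
contact_force: [0.1, 0.7, -0.7]
width: 0.708
grip_force: 0.0
[ 0.55910416 -0.14887917  0.10674242] [ 3.14142187 -0.00660365  1.75171938] 0.7081151384993811
wrist -1 946 z [0.1273 0.129  0.133  0.1436] r [-0.0422 -0.0292] q [-0.0114  0.0093]
wrist 1 997 z [0.1259 0.1288 0.1322 0.1429] r [0.0307 0.0441] q [-0.0122  0.0082]
scene -1 59 z [0.0729 0.1262 0.1291 0.1415] r [-0.0503 -0.0294] q [-0.0128  0.0113]
scene 1 57 z [0.1239 0.1245 0.1353 0.1449] r [0.0344 0.0488] q [-0.0088  0.0114]
```

View pics/g_wrist.png

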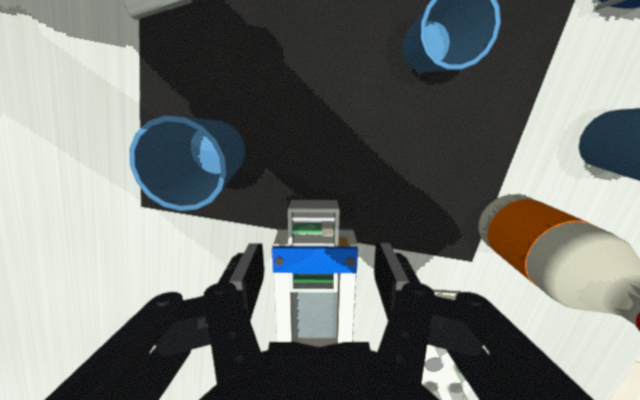

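Wrist view: the carrier's end stands out of the blue bridge at (314,215), between the jaws at (255..388), all clear. I measure the carrier end against the tool.

Run:
```python
from h import *
import pickle
s=sensors.observe();print(s['position'],s['orientation'],s['width'])
c=np.array([.5746,-.2562]);e=np.array([.167,-.986]);d=np.array([.986,.167])
p=pickle.load(open('g_wrist.pkl','rb'));W=cloud(p);q=(W[...,:2]-c)@e; r=(W[...,:2]-c)@d
m=(q<-.075)&(q>-.14)&(abs(r)<.05)&(W[...,2]>.025)&(W[...,2]<.05)
print(m.sum(),'q',np.percentile(q[m],[1,99]),'r',np.percentile(r[m],[1,99]),'z',np.percentile(W[m][:,2],[5,50,95]))
print(cv2.minAreaRect(W[m][:,:2].astype(np.float32)*1000))
t=s['position'][:2];print('tcp q,r',(t-c)@e,(t-c)@d)
```

```text
[ 0.55878394 -0.15531076  0.10722502] [-3.14150502e+00 -6.93085030e-04  1.74506872e+00] 0.751160284641349
1080 q [-0.10428212 -0.0759825 ] r [-0.02292591  0.02045431] z [0.02613975 0.0334093  0.03597793]
((558.35107421875, -167.7719268798828), (43.941768646240234, 29.334135055541992), 9.885917663574219)
tcp q,r -0.10211807449635003 0.0012538642207170234
```

```bash
python3 -m handwheel '[[-0.0005,-0.009,-0.03,0,0,0,0.75],[-0.0005,-0.009,-0.06,0,0,0,0.75],[-0.0005,-0.009,-0.085,0,0,0,0.75],[-0.0005,-0.009,-0.10,0,0,0,0.75],[-0.0005,-0.009,-0.108,0,0,0,0.75],[-0.0005,-0.009,-0.114,0,0,0,0.75],[-0.0005,-0.009,-0.114,0,0,0,0.75]]' 25
python3 -m handwheel '[[0,0,0,0,0,0,0.35],[0,0,0,0,0,0,0.35],[0,0,0,0,0,0,0.35],[0,0,0,0,0,0,0.35],[0,0,0,0,0,0,0.35]]' 25
```

```text
time: 11.22
position: [0.5577, -0.1667, -0.0075]
orientation: [-3.14, 0.0, 1.741]
contact_force: [0.7, 0.1, -0.1]
width: 0.745
grip_force: 0.0
time: 11.63
position: [0.5576, -0.1667, -0.0054]
orientation: [-3.141, 0.001, 1.743]
contact_force: [-4.3, -0.4, 7.2]
width: 0.509
grip_force: 26.6
```

```bash
python3 -m handwheel '[[-0.001,0.004,0.001,0,0,0,0.35],[-0.0015,0.009,0.001,0,0,0,0.35],[-0.0025,0.014,0.001,0,0,0,0.35],[-0.003,0.019,0.001,0,0,0,0.35],[-0.004,0.024,0.001,0,0,0,0.35],[-0.005,0.029,0.001,0,0,0,0.35],[-0.006,0.034,0.001,0,0,0,0.35],[-0.0065,0.039,0.001,0,0,0,0.35],[-0.0075,0.044,0.001,0,0,0,0.35],[-0.008,0.049,0.001,0,0,0,0.35],[-0.009,0.054,0.002,0,0,0,0.35],[-0.009,0.055,0.004,0,0,0,0.35]]'
```

```text
time: 12.63
position: [0.5496, -0.1118, -0.0025]
orientation: [3.14, 0.002, 1.74]
contact_force: [0.9, 2.6, -1.7]
width: 0.509
grip_force: 27.8
```

```bash
python3 -m handwheel '[[-0.001,0.005,0.01,0,0,0,0.35],[-0.001,0.006,0.03,0,0,0,0.35],[-0.001,0.006,0.06,0,0,0,0.35],[-0.001,0.006,0.09,0,0,0,0.35],[-0.001,0.006,0.12,0,0,0,0.35],[-0.001,0.006,0.12,0,0,0,0.35]]'
python3 - <<'E'
from h import *
import pickle
s=sensors.observe();print(s['position'],s['orientation'],s['width'],s['grip_force'],s['contact_force'])
p=shot('scene','s3');cv2.imwrite('pics/s3c.png',cv2.resize(p['frame'][100:240,200:340,::-1],None,fx=4,fy=4,interpolation=cv2.INTER_CUBIC))
E
```

```text
time: 13.13
position: [0.5535, -0.1049, 0.1246]
orientation: [3.128, 0.003, 1.744]
contact_force: [0.8, -0.5, -1.9]
width: 0.509
grip_force: 27.9
[ 0.55350916 -0.10488357  0.12463463] [3.12784070e+00 3.02293150e-03 1.74413556e+00] 0.5094374371488465 27.90234535932541 [ 0.82938693 -0.52209868 -1.9245938 ]
```

View pics/s3c.png

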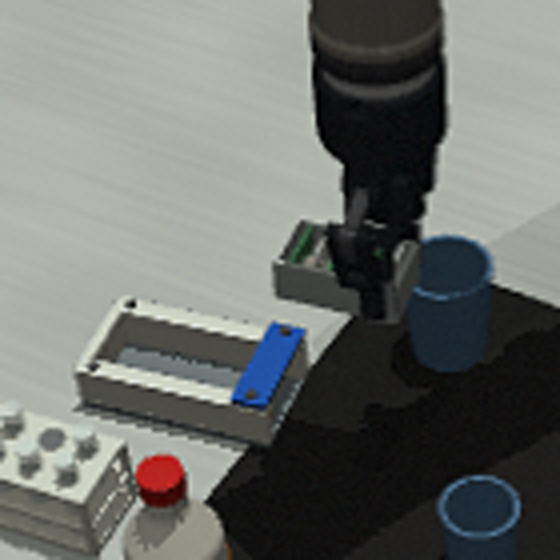

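The crop shows the carrier hanging level in the jaws at (340,265), clear of the dock. Carrying it to the basket.

```bash
python3 -m handwheel '[[-0.005,0.03,0,0,0,6,0.35],[-0.012,0.065,0,0,0,12,0.35],[-0.02,0.105,0,0,0,18,0.35],[-0.027,0.145,0,0,0,25,0.35],[-0.035,0.185,0,0,0,32,0.35],[-0.042,0.225,0,0,0,39,0.35],[-0.05,0.265,0,0,0,46,0.35],[-0.057,0.305,0,0,0,53,0.35],[-0.065,0.345,0,0,0,60,0.35],[-0.072,0.38,0,0,0,66,0.35],[-0.077,0.41,0,0,0,71,0.35],[-0.078,0.42,0,0,0,72.4,0.35]]'
python3 - <<'E'
from h import *
p=shot('wrist','b1');p=shot('top')
W=cloud(p)
s=sensors.observe();print(s['position'],s['orientation'],s['width'],s['grip_force'],s['contact_force'])
c=np.array([.5565,.2747]);u=np.array([.991,-.134]);v=np.array([.134,.991]);t=s['position'][:2]
print('tcp u,v',(t-c)@u,(t-c)@v, np.degrees(s['orientation'][2]))
E
```

```text
time: 14.18
position: [0.4653, 0.3237, 0.116]
orientation: [3.138, -0.005, 3.02]
contact_force: [0.1, 1.2, -2.4]
width: 0.507
grip_force: 27.8
[0.4673026  0.31933729 0.11602624] [ 3.14105247e+00 -3.09366957e-03  3.01310848e+00] 0.5075464270798313 27.807515859603882 [-0.95932732 -0.44405148 -2.08394682]
tcp u,v -0.09437602014016205 0.03228310746708952 172.6383992581972
```

```bash
python3 -m handwheel '[[0.008,-0.003,-0.03,0,0,0,0.35],[0.008,-0.003,-0.06,0,0,0,0.35],[0.008,-0.003,-0.085,0,0,0,0.35],[0.008,-0.003,-0.10,0,0,0,0.35],[0.008,-0.003,-0.11,0,0,0,0.35],[0.008,-0.003,-0.116,0,0,0,0.35],[0.008,-0.003,-0.119,0,0,0,0.35],[0.008,-0.003,-0.119,0,0,0,0.35],[0.008,-0.003,-0.119,0,0,0,0.35]]'
```

```text
time: 15.03
position: [0.4792, 0.3125, -0.0007]
orientation: [3.14, 0.002, 3.006]
contact_force: [0.2, -0.1, -2.6]
width: 0.506
grip_force: 27.7
```

```bash
python3 -m handwheel '[[0,0,-0.002,0,0,0,0.35],[0,0,-0.004,0,0,0,0.35],[0,0,-0.006,0,0,0,0.35],[0,0,-0.006,0,0,0,0.35]]'
```

```text
time: 15.37
position: [0.4788, 0.3128, -0.0065]
orientation: [3.14, 0.001, 3.006]
contact_force: [-1.0, -0.9, 4.2]
width: 0.51
grip_force: 28.4
```

```bash
python3 -m handwheel '[[0,0,0,0,0,0,0.7],[0,0,0,0,0,0,0.7],[0,0,0,0,0,0,0.7],[0,0,0.02,0,0,0,0.7],[0,0,0.05,0,0,0,0.7],[0,0,0.09,0,0,0,0.7],[0,0,0.13,0,0,0,0.75],[0.02,-0.04,0.14,0,0,-7,0.8],[0.04,-0.08,0.14,0,0,-14,0.8],[0.06,-0.12,0.14,0,0,-21,0.8],[0.08,-0.16,0.14,0,0,-28,0.8],[0.095,-0.19,0.14,0,0,-35,0.8]]'
python3 - <<'E'
from h import *
import pickle
s=sensors.observe();print(s['position'],s['orientation'])
def rect(P):
    c,(a,b),ang=cv2.minAreaRect(P[:,:2].astype(np.float32)*1000)
    return np.round([c[0]/1000,c[1]/1000,a/1000,b/1000,ang],4)
for n in('scene','wrist','top'):
    p=shot(n,'c_'+n);pickle.dump(p,open('c_%s.pkl'%n,'wb'));W=cloud(p)
    S=[x for x in vision.silhouettes(p,'carrier') if x['p']>.3][:1]
    for x in S:
        w=W[x['mask']];w=w[w[:,2]>.025];print(n,x['p'],x['extent'],len(w) and rect(w),np.percentile(w[:,2],[2,50,98]) if len(w) else '')
    W=W.reshape(-1,3);k=(W[:,0]>.57)&(W[:,0]<.67)&(W[:,1]>-.06)&(W[:,1]<.045)&(W[:,2]>.052)&(W[:,2]<.075)
    if k.sum()>20: print('beaker',k.sum(),cv2.minEnclosingCircle(W[k][:,:2].astype(np.float32)*1000),np.median(W[k],0))
    b=(W[:,0]>.39)&(W[:,0]<.73)&(W[:,1]>.15)&(W[:,1]<.41)&(W[:,2]>.045)&(W[:,2]<.07);print('basket',rect(W[b]))
E
```

```text
time: 16.37
position: [0.5716, 0.1254, 0.1327]
orientation: [3.141, 0.0, 2.39]
contact_force: [0.4, -0.0, 0.0]
width: 0.798
grip_force: 0.0
[0.57162539 0.12536461 0.13268202] [3.14056182e+00 3.10352414e-04 2.39005465e+00]
scene 0.96 [441.6, 231.9, 29.4, 38.5] [5.0990e-01 3.0870e-01 4.3400e-02 8.3300e-02 8.1518e+01] [0.0253464  0.02992497 0.03492409]
beaker 126 ((623.6632080078125, -7.228471755981445), 26.221899032592773) [ 0.62222026 -0.00978861  0.05812001]
basket [ 0.557   0.2752  0.1802  0.2629 82.1876]
wrist 0.71 [418.2, 0.0, 60.0, 32.7] [5.35300e-01 2.97600e-01 2.97000e-02 2.39000e-02 8.18556e+01] [0.02549331 0.03288981 0.0350322 ]
beaker 756 ((623.7681884765625, -7.748289108276367), 25.238208770751953) [ 0.62846075 -0.00476161  0.05837481]
basket [ 0.5744  0.2746  0.1791  0.2235 82.2738]
beaker 152 ((623.0087890625, -10.959009170532227), 24.637868881225586) [ 0.62668262 -0.01036135  0.06011252]
basket [5.44500e-01 1.91400e-01 1.49000e-02 2.57300e-01 8.30333e+01]
```

View pics/c_wrist.png

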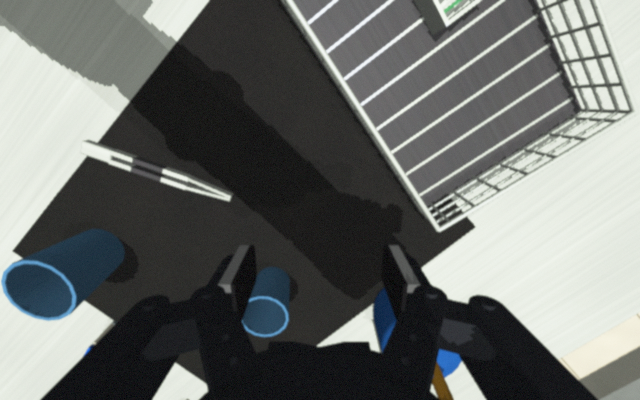

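Wrist view: the carrier lies flat in the basket at top right (450,10), the target beaker is at (267,300), the forceps at (155,170), and the large look-alike at (45,270). The carrier measured at (0.510,0.309), top 0.033, is good. Next is the beaker at (0.6235,-0.008).

```bash
python3 -m handwheel '[[0.015,-0.04,0,0,0,0,0.8],[0.03,-0.08,0,0,0,0,0.8],[0.045,-0.12,0,0,0,0,0.8],[0.052,-0.134,0,0,0,0,0.8],[0.052,-0.134,0,0,0,0,0.8],[0.052,-0.134,0,0,0,0,0.8]]' 20
python3 - <<'E'
from h import *
s=sensors.observe();print(s['position'],np.degrees(s['orientation']),s['width'])
p=shot('wrist');W=cloud(p).reshape(-1,3);k=(W[:,0]>.57)&(W[:,0]<.67)&(W[:,1]>-.06)&(W[:,1]<.045)&(W[:,2]>.055)&(W[:,2]<.075)
print('beaker',k.sum(),cv2.minEnclosingCircle(W[k][:,:2].astype(np.float32)*1000))
E
```

```text
time: 17.17
position: [0.6229, -0.0065, 0.132]
orientation: [3.141, -0.001, 2.396]
contact_force: [0.8, 1.1, -0.7]
width: 0.798
grip_force: 0.0
[ 0.62293615 -0.00646012  0.13196557] [ 1.79978547e+02 -5.66319259e-02  1.37258216e+02] 0.7979589882037423
beaker 767 ((624.03369140625, -7.723776817321777), 24.819618225097656)
```

```bash
python3 -m handwheel '[[0.001,-0.001,-0.03,0,0,0,0.8],[0.001,-0.001,-0.06,0,0,0,0.8],[0.001,-0.001,-0.09,0,0,0,0.8],[0.001,-0.001,-0.115,0,0,0,0.8],[0.001,-0.001,-0.131,0,0,0,0.8],[0.001,-0.001,-0.131,0,0,0,0.8],[0.001,-0.001,-0.131,0,0,0,0.3],[0.001,-0.001,-0.131,0,0,0,0.3],[0.001,-0.001,-0.131,0,0,0,0.3],[0.001,-0.001,-0.131,0,0,0,0.3],[0.001,-0.001,-0.131,0,0,0,0.3],[0.001,-0.001,-0.131,0,0,0,0.3]]' 20
```

```text
time: 18.22
position: [0.6247, -0.008, 0.0022]
orientation: [3.14, 0.001, 2.395]
contact_force: [-0.1, 0.3, 0.7]
width: 0.565
grip_force: 20.6
```

```bash
python3 -m handwheel '[[0,0,0.03,0,0,0,0.3],[0,0,0.07,0,0,0,0.3],[-0.01,0.01,0.11,0,0,0,0.3],[-0.03,0.045,0.12,0,0,0,0.3],[-0.035,0.085,0.12,0,0,0,0.3],[-0.03,0.125,0.12,0,0,0,0.3],[-0.02,0.165,0.12,0,0,0,0.3],[-0.01,0.205,0.12,0,0,0,0.3],[0,0.245,0.12,0,0,0,0.3],[0.005,0.285,0.12,0,0,0,0.3],[0.006,0.303,0.12,0,0,0,0.3],[0.006,0.303,0.12,0,0,0,0.3]]'
python3 -m handwheel '[[0,0,0,0,0,0,0.3],[0,0,-0.03,0,0,0,0.3],[0,0,-0.06,0,0,0,0.3]]'
```

```text
time: 19.22
position: [0.6278, 0.3047, 0.1202]
orientation: [3.138, -0.005, 2.407]
contact_force: [-0.6, 0.7, -1.9]
width: 0.566
grip_force: 21.3
time: 19.47
position: [0.6332, 0.2923, 0.0639]
orientation: [3.137, 0.005, 2.392]
contact_force: [0.4, -0.8, -1.6]
width: 0.569
grip_force: 21.3
```

```bash
python3 -m handwheel '[[0,0,-0.02,0,0,0,0.3],[0,0,-0.036,0,0,0,0.3],[0,0,-0.046,0,0,0,0.3],[0,0,-0.052,0,0,0,0.3],[0,0,-0.056,0,0,0,0.3],[0,0,-0.056,0,0,0,0.3],[0,0,-0.056,0,0,0,0.3]]'
python3 -m handwheel '[[0,0,0,0,0,0,0.76],[0,0,0,0,0,0,0.76],[0,0,0,0,0,0,0.76],[0,0,0,0,0,0,0.76]]'
```

```text
time: 20.05
position: [0.6312, 0.2947, 0.0066]
orientation: [3.139, 0.001, 2.395]
contact_force: [-0.3, 0.1, -1.0]
width: 0.568
grip_force: 21.3
time: 20.38
position: [0.6303, 0.2953, 0.0059]
orientation: [3.14, 0.0, 2.396]
contact_force: [0.1, 0.2, 0.0]
width: 0.761
grip_force: 0.0
```

```bash
python3 -m handwheel '[[0,0,0.03,0,0,0,0.76],[0,0,0.07,0,0,0,0.76],[0,0,0.11,0,0,0,0.76],[-0.02,-0.03,0.13,0,0,7,0.5],[-0.04,-0.065,0.13,0,0,14,0.5],[-0.06,-0.10,0.13,0,0,21,0.5],[-0.08,-0.135,0.13,0,0,28,0.5],[-0.10,-0.17,0.13,0,0,35,0.5],[-0.12,-0.205,0.13,0,0,42,0.5],[-0.14,-0.24,0.13,0,0,49,0.5],[-0.16,-0.27,0.13,0,0,56,0.5],[-0.18,-0.295,0.13,0,0,63,0.5]]'
python3 - <<'E'
from h import *
import pickle
s=sensors.observe();print(s['position'],np.degrees(s['orientation']),s['width'])
P={n:pickle.load(open(n+'.pkl','rb')) for n in('w1','c_wrist','c_scene','c_top')}
P['now_top']=shot('top');P['now_scene']=shot('scene')
c0=np.array([.450,.002]);a=np.radians(27);x=np.array([np.cos(a),np.sin(a)]);y=np.array([-x[1],x[0]])
for n,p in P.items():
    W=cloud(p).reshape(-1,3);F=p['frame'].reshape(-1,3).astype(int)
    q=(W[:,:2]-c0)@x;r=(W[:,:2]-c0)@y
    m=(abs(q)<.09)&(abs(r)<.02)&(W[:,2]>.0055)&(W[:,2]<.022)
    if m.sum()<30: print(n,m.sum());continue
    A=np.c_[q[m],np.ones(m.sum())];k=np.linalg.lstsq(A,r[m],rcond=None)[0]
    res=abs(A@k-r[m])<.008;k=np.linalg.lstsq(A[res],r[m][res],rcond=None)[0]
    print(n,m.sum(),'angle',27+np.degrees(np.arctan(k[0])),'r at mid',k[1],'q',np.percentile(q[m],[1,99]),'z',np.percentile(W[m][:,2],[10,50,95]),'basket/beaker:',end=' ')
    k=(W[:,0]>.58)&(W[:,0]<.68)&(W[:,1]>.23)&(W[:,1]<.35)&(W[:,2]>.057)&(W[:,2]<.075)
    if k.sum()>20: print(cv2.minEnclosingCircle(W[k][:,:2].astype(np.float32)*1000),np.percentile(W[k][:,2],[10,90]))
    else: print()
p=P['now_scene'];cv2.imwrite('pics/s4.png',p['frame'][:,:,::-1])
E
```

```text
time: 21.38
position: [0.4489, -0.003, 0.1358]
orientation: [-3.141, 0.001, -2.785]
contact_force: [0.1, -0.8, -0.0]
width: 0.5
grip_force: 0.0
[ 0.44890367 -0.00300691  0.13576951] [-1.79949169e+02  6.26134456e-02 -1.59559383e+02] 0.500385771473021
w1 841 angle 25.26029187987197 r at mid 0.0034534584440730903 q [-0.06861852  0.07804003] z [0.00740197 0.01010112 0.01162161] basket/beaker: 
c_wrist 1851 angle 25.302003852541663 r at mid 0.003397980003068988 q [-0.06889706  0.07815015] z [0.00739711 0.01003063 0.01146546] basket/beaker: 
c_scene 149 angle 25.66165237300725 r at mid 0.0018521639254264726 q [-0.06827169  0.07832315] z [0.00728373 0.00979173 0.01355964] basket/beaker: 
c_top 402 angle 25.447245834849024 r at mid 0.0004038216539256292 q [-0.07274148  0.07593139] z [0.00789589 0.01018452 0.01292866] basket/beaker: 
now_top 107 angle 26.20665264575044 r at mid -0.0004624407420966193 q [0.02386837 0.08083166] z [0.00742456 0.00993516 0.01277209] basket/beaker: ((643.9981689453125, 307.5058898925781), 47.3997688293457) [0.05795631 0.06482364]
now_scene 145 angle 25.508238545068213 r at mid 0.0018406534746183488 q [-0.06916198  0.07881576] z [0.0069546  0.01001083 0.01343024] basket/beaker: ((644.435791015625, 311.4251708984375), 47.5906982421875) [0.0576196  0.06443043]
```

View pics/s4.png

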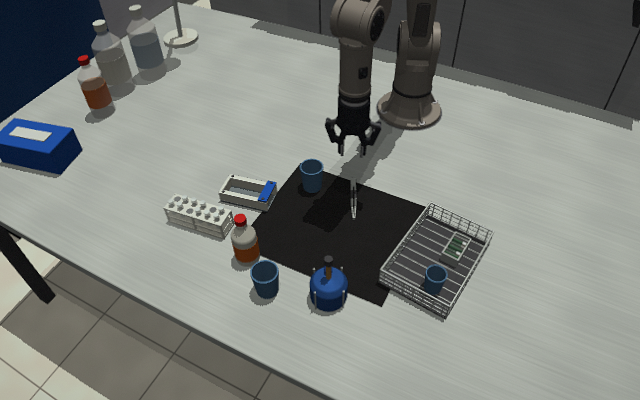

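Scene view: the carrier at (455,247) and the beaker upright at (434,280) stand in the basket, the forceps lie at (353,200). Forceps centre is (0.453,0.006), axis 25.4°.

```bash
python3 -m handwheel '[[0.004,0.009,-0.03,0,0,5,0.4],[0.004,0.009,-0.06,0,0,5,0.4],[0.004,0.009,-0.075,0,0,5,0.4],[0.004,0.009,-0.08,0,0,5,0.4],[0.004,0.009,-0.08,0,0,5,0.4]]'
python3 - <<'E'
from h import *
s=sensors.observe();print(s['position'],np.degrees(s['orientation']),s['width'])
t=s['position']
for n in('wrist','scene'):
    p=shot(n,'f_'+n);W=cloud(p);F=p['frame'].astype(int)
    a=np.radians(25.4);x=np.array([np.cos(a),np.sin(a)]);y=np.array([-x[1],x[0]])
    q=(W[...,:2]-t[:2])@x;r=(W[...,:2]-t[:2])@y
    m=(abs(q)<.02)&(abs(r)<.05)&(F.sum(2)<230)&(W[...,2]>.03)&(W[...,2]<.12)
    for sg in(-1,1):
        k=m&(r*sg>0)
        if k.any(): 
            k&=W[...,2]<np.percentile(W[k][:,2],2)+.008
            print(n,sg,k.sum(),'z',np.percentile(W[k][:,2],[0,2,10]).round(4),'r',np.percentile(r[k],[1,99]).round(4))
    m=(abs(q)<.09)&(abs(r)<.02)&(W[...,2]>.0055)&(W[...,2]<.022)
    if m.sum()>30: print('forceps r',np.percentile(r[m],[2,50,98]),'q',np.percentile(q[m],[1,99]))
E
```

```text
time: 21.9
position: [0.4532, 0.0092, 0.0543]
orientation: [3.141, -0.002, -2.701]
contact_force: [0.1, -0.0, -0.0]
width: 0.399
grip_force: 0.0
[0.45320314 0.00915291 0.05432932] [ 1.79959322e+02 -1.35856471e-01 -1.54769671e+02] 0.3985989139711075
wrist -1 258 z [0.0678 0.0694 0.072 ] r [-0.0302 -0.0171]
wrist 1 264 z [0.0675 0.0698 0.0722] r [0.0168 0.0298]
forceps r [-0.00997133 -0.00333604  0.00329936] q [-0.07565927  0.07130469]
scene -1 9 z [0.0751 0.0751 0.0752] r [-0.0299 -0.0196]
scene 1 12 z [0.0695 0.0702 0.0728] r [0.0167 0.0296]
forceps r [-0.00972631 -0.00354944  0.0056087 ] q [-0.0732543   0.07707396]
```

```bash
python3 -m handwheel '[[0.0014,-0.003,-0.025,0,0,0,0.4],[0.0014,-0.003,-0.045,0,0,0,0.4],[0.0014,-0.003,-0.056,0,0,0,0.4],[0.0014,-0.003,-0.0625,0,0,0,0.4],[0.0014,-0.003,-0.0625,0,0,0,0.4],[0.0014,-0.003,-0.0625,0,0,0,0],[0.0014,-0.003,-0.0625,0,0,0,0],[0.0014,-0.003,-0.0625,0,0,0,0],[0.0014,-0.003,-0.0625,0,0,0,0],[0.0014,-0.003,-0.0625,0,0,0,0]]' 25
```

```text
time: 22.83
position: [0.457, 0.006, -0.0059]
orientation: [-3.141, 0.003, -2.701]
contact_force: [-0.5, -0.4, 6.9]
width: 0.148
grip_force: 26.1
```

```bash
python3 -m handwheel '[[0,0,0.02,0,0,0,0],[0,0,0.06,0,0,0,0],[0,0,0.10,0,0,0,0],[0.012,0.03,0.12,0,0,-5,0],[0.028,0.065,0.12,0,0,-10,0],[0.044,0.10,0.12,0,0,-16,0],[0.06,0.138,0.12,0,0,-22,0],[0.075,0.175,0.12,0,0,-28,0],[0.088,0.205,0.12,0,0,-32,0],[0.093,0.219,0.12,0,0,-33,0],[0.093,0.219,0.12,0,0,-33,0],[0.093,0.219,0.12,0,0,-33,0]]'
python3 - <<'E'
from h import *
s=sensors.observe();print(s['position'],np.degrees(s['orientation']),s['width'],s['grip_force'])
t=s['position'];c=np.array([.5565,.2747]);u=np.array([.991,-.134]);v=np.array([.134,.991])
print('tcp u,v',(t[:2]-c)@u,(t[:2]-c)@v)
for n in('scene','top'):
    p=shot(n,'h_'+n);W=cloud(p).reshape(-1,3)
    q=(W[:,:2]-c)@u;r=(W[:,:2]-c)@v
    m=(abs(q)<.12)&(abs(r+.05)<.03)&(W[:,2]>.09)&(W[:,2]<.145)
    print(n,m.sum(),np.percentile(q[m],[1,99]),np.percentile(r[m],[2,50,98]),np.percentile(W[m][:,2],[2,50,98]))
    for lo,hi in((-.1,-.05),(.05,.1)):
        k=m&(q>lo)&(q<hi)
        if k.any(): print(lo,k.sum(),np.median(W[k][:,2]),np.median(r[k]),np.percentile(q[k],[1,99]))
E
```

```text
time: 23.83
position: [0.5477, 0.2255, 0.1121]
orientation: [-3.14, -0.001, 3.009]
contact_force: [-0.4, 0.0, -0.2]
width: 0.147
grip_force: 25.4
[0.54772742 0.22545856 0.11208381] [-1.79919506e+02 -5.97283270e-02  1.72394345e+02] 0.1467085768346916 25.39158672094345
tcp u,v -0.002095272788381204 -0.049973788721339465
scene 232 [-0.06679063  0.06931928] [-0.06814035 -0.05221433 -0.03096061] [0.11861789 0.12750218 0.1437674 ]
-0.1 6 0.1256938847261297 -0.04330569608863943 [-0.07632171 -0.06254368]
0.05 36 0.12540746690763915 -0.050010651604700494 [0.05151303 0.07181469]
top 568 [-0.07956879  0.06757565] [-0.06166493 -0.05616659 -0.04723264] [0.11827246 0.12736272 0.1310604 ]
-0.1 170 0.1278367002091258 -0.05480704909680078 [-0.08023663 -0.05042128]
0.05 69 0.12687383223666804 -0.05594314613328389 [0.05040821 0.06935416]
```

```bash
python3 -m handwheel '[[0,0.003,-0.03,0,0,0,0],[0,0.003,-0.06,0,0,0,0],[0,0.003,-0.085,0,0,0,0],[0,0.003,-0.10,0,0,0,0],[0,0.003,-0.108,0,0,0,0],[0,0.003,-0.112,0,0,0,0],[0,0.003,-0.114,0,0,0,0],[0,0.003,-0.114,0,0,0,0],[0,0.003,-0.114,0,0,0,0]]'
```

```text
time: 24.68
position: [0.5495, 0.228, 0.0001]
orientation: [3.14, 0.002, 3.006]
contact_force: [0.7, 1.0, -0.4]
width: 0.148
grip_force: 25.4
```

```bash
python3 -m handwheel '[[0,0,-0.0015,0,0,0,0],[0,0,-0.0025,0,0,0,0],[0,0,-0.0025,0,0,0,0],[0,0,-0.0025,0,0,0,0.3],[0,0,-0.0025,0,0,0,0.3],[0,0,-0.0025,0,0,0,0.3],[0,0,0.01,0,0,0,0.3],[0,0,0.04,0,0,0,0.3],[0,0,0.08,0,0,0,0.3],[0,0,0.12,0,0,0,0.3],[-0.01,-0.03,0.14,0,0,0,0.3],[-0.02,-0.07,0.14,0,0,0,0.3]]'
python3 -m handwheel '[[-0.01,-0.04,0,0,0,0,0.3],[-0.03,-0.08,0,0,0,0,0.3],[-0.05,-0.12,0,0,0,0,0.3],[-0.06,-0.15,0,0,0,0,0.3],[-0.06,-0.15,0,0,0,0,0.3],[-0.06,-0.15,0,0,0,0,0.3]]'
python3 - <<'E'
from h import *
s=sensors.observe();print(s['position'],s['contact_force'],s['grip_force'])
c=np.array([.5565,.2747]);u=np.array([.991,-.134]);v=np.array([.134,.991])
for n in('scene','top'):
    p=shot(n,'z_'+n);W=cloud(p);
    for o in('carrier','beaker','forceps'):
        for x in vision.silhouettes(p,o)[:4]:
            w=W[x['mask']];w=w[~np.isnan(w[:,0])]
            if np.median(w[:,1])<.15: continue
            print(n,o,round(x['p'],2),'u',np.percentile((w[:,:2]-c)@u,[2,98]).round(3),'v',np.percentile((w[:,:2]-c)@v,[2,98]).round(3),'z',np.percentile(w[:,2],[2,98]).round(3))
    W=W.reshape(-1,3);b=(W[:,0]>.39)&(W[:,0]<.73)&(W[:,1]>.15)&(W[:,1]<.41)&(W[:,2]>.045)&(W[:,2]<.058);print('basket',cv2.minAreaRect(W[b][:,:2].astype(np.float32)*1000))
cv2.imwrite('pics/z_topc.png',cv2.resize(p['frame'][120:310,80:240,::-1],None,fx=3,fy=3,interpolation=cv2.INTER_CUBIC))
E
```

```text
time: 25.68
position: [0.5318, 0.1614, 0.1445]
orientation: [3.136, 0.01, 3.013]
contact_force: [1.7, -0.6, 0.3]
width: 0.302
grip_force: 0.0
time: 26.18
position: [0.4666, 0.0039, 0.139]
orientation: [-3.141, -0.001, 2.998]
contact_force: [0.4, 0.3, -0.3]
width: 0.301
grip_force: 0.0
[0.46663522 0.00387045 0.13899981] [ 0.37682338  0.34965546 -0.30813671] 0.0
scene carrier 0.74 u [-0.09  -0.011] v [0.008 0.049] z [0.004 0.035]
scene beaker 0.57 u [0.049 0.096] v [0.006 0.049] z [0.008 0.065]
scene forceps 0.6 u [-0.075  0.068] v [-0.053 -0.04 ] z [0.001 0.016]
basket ((556.7582397460938, 275.5111083984375), (180.18931579589844, 263.15264892578125), 82.40040588378906)
top carrier 0.69 u [-0.091 -0.015] v [0.003 0.046] z [0.005 0.035]
top beaker 0.97 u [0.049 0.093] v [0.002 0.046] z [0.005 0.065]
top forceps 0.6 u [-0.076  0.065] v [-0.057 -0.043] z [0.002 0.016]
basket ((555.6422119140625, 273.9951171875), (180.6591033935547, 260.0185546875), 82.58502960205078)
```

View pics/z_topc.png

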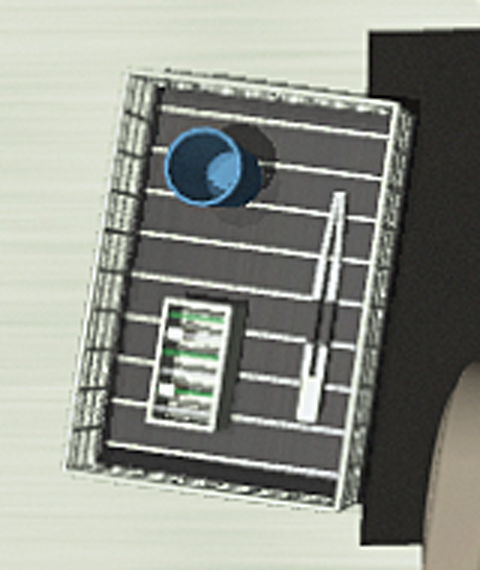

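The crop shows all three flat in the basket: carrier (195,365), beaker upright (205,168), forceps (320,305). The basket has not moved and the arm is clear.

```bash
python3 -c "
from plant import ticket
print(ticket.hand_in())"
```

```text
the job is handed in; nothing more can be done
None
```

The job is handed in, with no verdict returned: my last images show the carrier, beaker and forceps lying flat or upright and released in the basket, the basket where it stood, and the arm clear after about 27 s.

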